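# Open the photometer and bring its cells out to the loading stop

### The job

The photometer in the middle of the bench has finished a reading and its two cells are to be changed. With the fingertips press the release tab in front of the dark cover so that the cover springs up, push the cover over backwards until it lies fully open against its stop, then push the upright thumb plate of the cell carriage to the instrument's left, all the way to its stop, so that both cells stand clear of the optical block. Nothing needs gripping and nothing may be lifted: the cells stay seated in the carriage, everything else on the bench stays where it stands, and the fingers end clear of everything.

Things in the scene. Friction and masses are not known exactly. Their poses are not given: they have to be found in the camera images.
- photometer: Bench photometer, white case with grey side cheeks, 215 mm deep (x), 187 mm wide (y), fixed. Origin: centre of its underside; x points from its front (sloping panel with display and dummy keys, towards the robot) to its back, y to the left as the robot sees it, z up. Its flat deck is 75 mm above the bench. In x: panel -120 to -82 mm, release tab -80 to -56, cover -36 to its hinge at +70.
- release_tab (a joint): Travel of the release tab (m): 0 at rest, 0.006 fully pressed. It moves straight down against a spring: about 1.5 N starts it, 5 N presses it fully, and it comes back up when let go. Its wedge draws a bolt back; after about 3.5 mm the bolt frees the cover. The cover cannot be opened otherwise.
- tab_pad (a point): Centre of the top face of the release tab, a ribbed grey key 24 mm (x) by 34 mm (y), 93 mm above the bench at rest (18 mm above the deck), midway along the cover's front. The front face of the closed cover is 32 mm behind this point. Press straight down here. Axes as the photometer's; moves with the tab.
- cover (a joint): Opening of the dark cover (rad): 0 closed and latched (reads up to 0.02), 1.75 fully open, leaning 10 degrees back past upright. Once released, a spring lifts it to about 0.55 rad within a second and no further. Let go between 0.55 and 1.2 it sinks back; beyond about 1.3 it falls open by itself and stays. Pushing it at the front edge takes about 1 N.
- cover_edge (a point): Middle of the cover's lower front edge, on its front face, 106 mm from the hinge line; moves with the cover, a hood 132 mm wide, 26 mm high, with 4 mm walls, open underneath. Closed it is 77 mm above the bench; sprung up about 55 mm higher and 16 mm further back. An upright finger can push this edge from the front, following its arc about the hinge.
- hinge (a point): Middle of the cover's hinge line, which runs along the photometer's y axis, 70 mm behind its origin and 77 mm above the bench; fixed to the photometer, with its axes.
- carriage (a joint): Position of the cell carriage (m): 0 at the reading stop (right, cells under the optical block), 0.052 at the loading stop (left). It slides along the photometer's +y, stays where it is left, and takes about 1 N to push.
- thumb_plate (a point): Centre of the carriage's upright aluminium thumb plate, 20 mm (x) by 5 mm thick (y) by 20 mm tall, 87 mm above the bench, under the closed cover. A flange runs from its foot back to the carriage, 26 mm long in y, its top 5 mm above the deck. Its right side is free above the deck; the optical block begins 22 mm behind this point. Axes as the photometer's.
- optical_block (a point): Centre of the top of the fixed optical block, a dark roofed tunnel, 48 mm (x) by 58 mm (y), over the right half of the cell well, under the closed cover; its top is 18 mm above the deck and its left end is open.
- cuvette_0_mid (a point): Centre of the right-hand cell: a clear cuvette, 12.5 x 12.5 x 44 mm with a white cap, standing loose in a 26 mm deep pocket of the carriage; its top is 12 mm above the deck. Leave it seated.
- cuvette_1_mid (a point): Centre of the left-hand cell, the same kind, 26 mm to the left of the other. Leave it seated.
- dropper_bottle: Brown dropper bottle, 33 mm across, 104 mm tall, right of the photometer. Origin at its foot. Not to be disturbed.
- flask: Conical flask, 64 mm across, 100 mm tall, right of the photometer. Origin at its foot. Not to be disturbed.
- sample_jar: White-lidded sample jar, 50 mm across, 53 mm tall, left of the photometer. Origin at its foot. Not to be disturbed.
- beaker: Beaker, 45 mm across, 55 mm tall, right front of the bench. Origin at its foot. Not to be disturbed.
- petri_dish: Covered petri dish, 61 mm across, 16 mm tall, left front of the bench. Origin at its underside. Not to be disturbed.
- spatula: Steel spatula, 170 mm long, 14 mm wide, lying left front of the photometer. Not to be disturbed.

How it is judged:
By the outcome, as a careful person would: the job done as asked, in the order asked, and still so for the second after the job is handed in, with the robot touching nothing.
It also fails if it takes over 45 s, if anything falls off the work surface, if the arm or the gripper's body presses on something with over 40 N, if the wrist force passes 120 N, or if a joint passes its speed limit or range.

### The arm

A 6-joint arm with a two-finger parallel gripper is mounted at the origin on the work surface; the furniture and walls round the work are solid. World frame = base frame: x ahead of the robot, y to its left, z up, the work surface at z = 0. Lengths are in m, angles in rad, forces in N, time in s.
With the tool pointing down it reaches from about 0.225 to 0.875 m from the base axis. Payload 3.4 kg.
Tool frame: the origin (TCP) lies at the very end of the fingers, on their centre line; the grasp point (between the pads) lies 19 mm behind it; z points along the fingers, y is the direction in which the jaws open and shut (so a half turn about z gives the same grasp; the last joint's range is limited). The gripper opens to 85 mm and grips with 20 to 120 N. Pads are 22 mm wide; open, the fingers measure 114 mm over their backs; the gripper's body (76 mm by 85 mm) begins 54 mm behind the grasp point. The pads swing forward as they close: fully open they stand 13 mm farther back than shut.
Start: joints at [1.049, 0.276, 1.505, -0, 1.361, -0.121], TCP at [0.224, 0.529, 0.193] pointing down, gripper open.
Joint ranges: [-2.89, 2.89], [-0.75, 2.08], [0.22, 2.7], [-1.18, 4.32], [0.11, 2.71], [-2.7, 2.7]. Speed limits (rad/s): [2.57, 2.57, 3.14, 3.14, 3.14, 3.14].

### API

Orientations are given as a unit quaternion [w, x, y, z].
In Python, from rig import telemetry, cams, sign_off, spotter gives the robot as it stands.
- The arm moves only by the tool servo_tool, never from a script. Its argument "steps" is a list of rows, each a list of 6 numbers: the shift along the tool's x, y, z in mm, then the turn, a rotation vector about the tool's x, y, z in degrees. In form: [[x, y, z, ax, ay, az], ...]. A call has 1 to 8 rows; each row is the pose to reach, as a shift and turn from the pose commanded when the call began, along the tool's axes at that moment; what a row does not reach only later rows make up. A row lasts 1/10 s, in which the tool goes at most 50 mm and 8.59 degrees, less where a joint would pass 70% of its speed; a pose out of reach is approached as far as the arm can. A call with a gripper value outside its range is refused whole. "hand" is the closure in counts, from 0 (fully open) to 255 (shut), set as the call begins (left out, the last holds). The fingers move at their own pace and stop on an object; "grip_force" is the grip in N (left out, the last holds). Time passes only in rows, so rows that repeat a pose let the fingers close. It gives the time, the measured TCP pose, the force and the opening at its end, in the units of the state.
- telemetry.get_state(): the state, without advancing time (a new reading comes with each control period).
- cams.get_image(name): name is "side" or "top"; returns (picture, depth): 480x640x3 uint8, red, green, blue; 480x640 float32, m along the optical axis (not along the pixel's ray), 0 where there is no reading.
- cams.camera_model(name): a dict with "camera_matrix" (3x3 intrinsics, pixels), "D" ([k1, k2, p1, p2, k3] as OpenCV has them; the pictures are not rectified), "origin" and "rotation" of the camera in the world. Camera axes: x right, y up, looking along -z (the intrinsics and any distortion apply to the point x, -y, -z); pixel columns grow to the right and rows downward; lengths in m; the calibration is good to about 2 mm. A picture is of the moment at which its call begins. camera_model takes no time and is no camera call.
- sign_off(): hands the job in, once; it reports no verdict.
Trained networks look in the newest picture that a camera, given by its name, has taken for a name from the list of things; names that differ only in an ending like _2 or _b are one class to them, and where a whole thing is asked for, a point or a joint stands for the part that bears it (a point fixed in the world has none). Each returns a list of dicts, best first, with "conf" (0 to 1); they miss things now and then, are a little off and sometimes report something else, mostly with a low value. They report only what shows in the picture. A call takes as long as a camera call.
- spotter.outline_of(query, camera): "region" (480x640 bool, what is visible of it) and "rect" ([left, top, width, height] in pixels, round what is visible of it).
The state is a dict: "clock": time; "qpos": joint angles; "qd": joint speeds; "effort": joint torques, N m; "position": TCP position; "ee_rot": TCP orientation; "contact_force": force on the tool from outside, world axes, zero at the start; "moment": the same for the moment, N m; "width": finger opening in m.
Only numpy, scipy, OpenCV 4.12 (cv2) and the standard library are available. Lean on these libraries where they do the work, as an engineer would, in place of code of your own. Each camera call takes 0.05 s, during which the arm holds its last target.

## Working session

There is one attempt and no reset: what is moved stays moved. The work goes in short steps, Python scripts to look and compute and a tool call to move; the robot and the scene stay as the last step left them, time stands still between calls to the robot, and variables do not carry over. Pictures are saved under pics/ and viewed, and the job is handed in when it is done.

Besides the shell and the picture viewer there is one more tool, called after "Request:" as a command line: name --pt "numbers of a row" for each row, then --argument value for the rest. servo_tool: Moves the arm, as the interface text tells. Its arguments: {"type":"object","properties":{"steps":{"type":"array","items":{"type":"array","items":{"type":"number"}}},"hand":{"type":"number"},"grip_force":{"type":"number"}},"required":["steps"]}

```bash
mkdir -p pics; ls; cat > h.py <<'E'
import numpy as np,cv2
from rig import telemetry,cams,sign_off,spotter
def shot(cam,fn):
    im,d=cams.get_image(cam); cv2.imwrite('pics/'+fn,im[:,:,::-1]); np.save('pics/'+fn+'.npy',d); return im,d
def ptcloud(cam,d):
    m=cams.camera_model(cam);K=np.array(m['camera_matrix'],float);D=np.array(m['D'],float)
    v,u=np.mgrid[0:480,0:640]
    p=cv2.undistortPoints(np.stack([u.ravel(),v.ravel()],1).astype(np.float64)[:,None],K,D)[:,0]
    z=d.ravel()
    c=np.stack([p[:,0]*z,-p[:,1]*z,-z],1)
    w=c@np.array(m['rotation']).T+np.array(m['origin'])
    w[z==0]=np.nan
    return w.reshape(480,640,3)
def proj(cam,P):
    m=cams.camera_model(cam);K=np.array(m['camera_matrix'],float);D=np.array(m['D'],float)
    c=(np.atleast_2d(P)-np.array(m['origin']))@np.array(m['rotation'])
    q,_=cv2.projectPoints(c*[1,-1,-1],np.zeros(3),np.zeros(3),K,D); return q[:,0]
E
python3 - <<'E'
from h import *
for c in('top','side'):
    im,d=shot(c,c+'0.png');w=ptcloud(c,d);m=cams.camera_model(c);print(c,m['origin'],m['camera_matrix'],m['D'])
    for q in('photometer','tab_pad','cover','dropper_bottle','flask','sample_jar'):
        for r in spotter.outline_of(q,c)[:2]:
            g=w[r['region']];print(q,round(r['conf'],2),r['rect'],np.nanmedian(g,0).round(3),np.nanpercentile(g,5,0).round(3),np.nanpercentile(g,95,0).round(3))
s=telemetry.get_state();print(s)
E
```

```text
picsTraceback (most recent call last):
  File "<stdin>", line 3, in <module>
  File "h.py", line 11, in ptcloud
    w=c@np.array(m['rotation']).T+np.array(m['origin'])
      ~^~~~~~~~~~~~~~~~~~~~~~~~~~
ValueError: matmul: Input operand 1 has a mismatch in its core dimension 0, with gufunc signature (n?,k),(k,m?)->(n?,m?) (size 4 is different from 3)
```

```bash
sed -i "s/np.array(m\['rotation'\])/R_(m['rotation'])/" h.py; cat >> h.py <<'E'
from scipy.spatial.transform import Rotation
def R_(q): q=np.array(q,float); return Rotation.from_quat([q[1],q[2],q[3],q[0]]).as_matrix()
E
python3 - <<'E'
from h import *
for c in('top','side'):
    im,d=shot(c,c+'0.png');w=ptcloud(c,d);m=cams.camera_model(c);print(c,m['origin'],m['rotation'],m['camera_matrix'],m['D'])
    for q in('photometer','tab_pad','cover','dropper_bottle','flask','sample_jar'):
        for r in spotter.outline_of(q,c)[:2]:
            g=w[r['region']];print(q,round(r['conf'],2),r['rect'],np.nanmedian(g,0).round(3),np.nanpercentile(g,5,0).round(3),np.nanpercentile(g,95,0).round(3))
s=telemetry.get_state();print(s)
E
```

```text
top [0.24403979 0.00698196 1.47981884] [ 0.71508394  0.05499267 -0.06202651 -0.69410624] [[556.25178813   0.         314.78392572]
 [  0.         556.25178813 237.45626877]
 [  0.           0.           1.        ]] [-0.11831185  0.          0.          0.          0.        ]
photometer 0.56 [287.3, 161.3, 80.8, 90.1] [ 0.562 -0.031  0.078] [ 0.475 -0.116  0.044] [0.664 0.054 0.107]
photometer 0.16 [378.9, 214.4, 8.8, 14.1] [ 0.53  -0.181  0.055] [ 0.521 -0.194  0.016] [ 0.543 -0.171  0.099]
tab_pad 0.57 [322.9, 216.0, 12.0, 13.1] [ 0.519 -0.038  0.093] [ 0.508 -0.054  0.078] [ 0.531 -0.023  0.097]
tab_pad 0.36 [379.2, 213.2, 6.0, 14.5] [ 0.53  -0.181  0.057] [ 0.521 -0.193  0.025] [ 0.542 -0.171  0.099]
cover 0.69 [295.9, 166.9, 57.0, 45.9] [ 0.601 -0.025  0.104] [ 0.552 -0.084  0.098] [0.651 0.032 0.109]
dropper_bottle 0.75 [296.4, 167.8, 58.6, 44.6] [ 0.601 -0.026  0.104] [ 0.553 -0.084  0.097] [0.651 0.033 0.109]
dropper_bottle 0.64 [378.5, 213.0, 11.3, 19.0] [ 0.53  -0.18   0.053] [ 0.521 -0.194  0.001] [ 0.547 -0.169  0.098]
flask 0.79 [371.5, 169.4, 22.5, 29.1] [ 0.628 -0.181
[... 1291 characters left out ...]
 0.146 0.056]
{'clock': 0.75, 'qpos': array([ 1.04898650e+00,  2.75852033e-01,  1.50489168e+00,  2.56953269e-05,
        1.36069589e+00, -1.20987262e-01]), 'qd': array([ 1.46212558e-03, -1.04624660e-03, -8.40300204e-04, -5.99638373e-04,
       -5.98084640e-04, -5.93905322e-05]), 'effort': array([-8.61493863e-04, -4.16550350e+01, -2.46074688e+01, -5.97272046e-04,
        4.22658627e-05,  2.60207536e-06]), 'position': array([0.22436054, 0.52946625, 0.19335872]), 'ee_rot': array([1.22525156e-05, 1.99075024e-01, 9.79984249e-01, 7.65778498e-05]), 'contact_force': array([-0.80839354,  0.28978011, -0.78397105]), 'moment': array([ 0.02256104, -0.07313736, -0.00913164]), 'width': 0.08514099943438241}
```

View pics/top0.png

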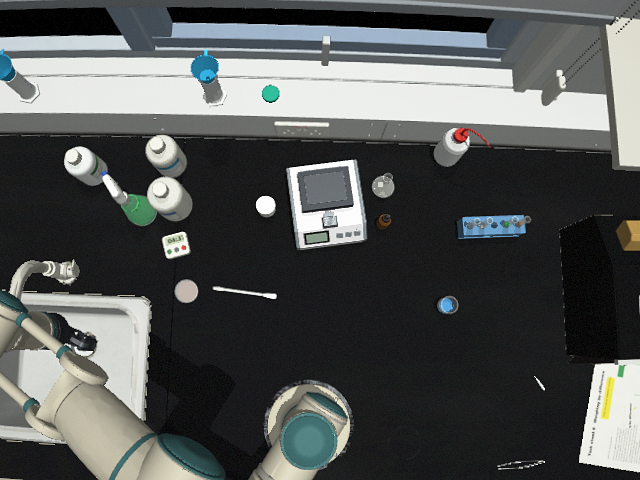

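View pics/side0.png

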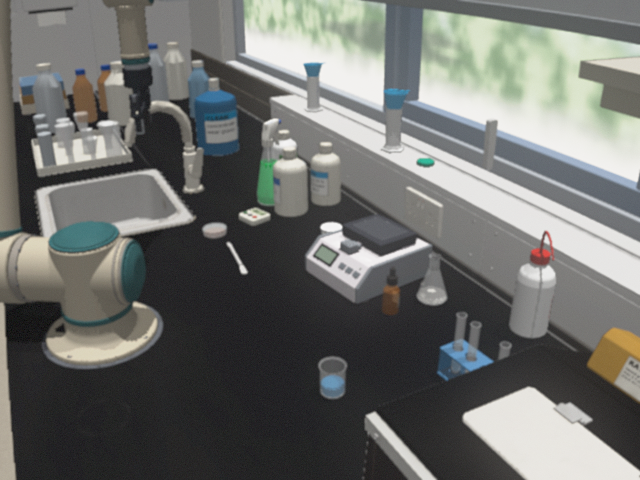

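```bash
python3 - <<'E'
from h import *
for c in('top','side'):
    d=np.load(f'pics/{c}0.png.npy');w=ptcloud(c,d)
    g=w.reshape(-1,3);g=g[np.isfinite(g[:,0])]
    box=g[(g[:,0]>.42)&(g[:,0]<.70)&(g[:,1]>-.15)&(g[:,1]<.09)]
    for lo,hi,n in((.1,.112,'covertop'),(.03,.115,'all'),(.072,.115,'deck+')):
        b=box[(box[:,2]>lo)&(box[:,2]<hi)]
        r=cv2.minAreaRect((b[:,:2]*1000).astype(np.float32));print(c,n,len(b),r,np.median(b[:,2]))
    t=box[(abs(box[:,0]-.52)<.03)&(abs(box[:,1]+.038)<.04)&(box[:,2]>.086)&(box[:,2]<.1)]
    r=cv2.minAreaRect((t[:,:2]*1000).astype(np.float32));print(c,'tab',len(t),r,np.median(t,0))
    im=cv2.imread(f'pics/{c}0.png')
    x,y,ww,hh=(270,150,110,110) if c=='top' else (295,200,145,105)
    cv2.imwrite(f'pics/{c}0z.png',cv2.resize(im[y:y+hh,x:x+ww],None,fx=5,fy=5,interpolation=cv2.INTER_CUBIC))
E
```

```text
top covertop 1854 ((582.4786987304688, -29.04039764404297), (147.5109405517578, 132.4022216796875), 9.284290313720703) 0.10418726511385756
top all 5860 ((573.4521484375, -30.903717041015625), (212.60293579101562, 187.84390258789062), 9.358097076416016) 0.07794940744444756
top deck+ 4515 ((586.5489501953125, -28.385101318359375), (183.69483947753906, 187.46336364746094), 9.236844062805176) 0.08676132321665775
top tab 156 ((532.093505859375, -31.42318344116211), (61.037437438964844, 37.56630325317383), 34.63515853881836) [ 0.52233115 -0.03805597  0.09240035]
side covertop 1302 ((604.7406616210938, -27.776321411132812), (107.74359130859375, 136.80091857910156), 9.122654914855957) 0.10425810776247901
side all 6233 ((572.2057495117188, -34.17668151855469), (213.32444763183594, 195.16830444335938), 10.160967826843262) 0.07521932930005448
side deck+ 3594 ((588.3395385742188, -30.288352966308594), (181.3604736328125, 192.7468719482422), 9.720451354980469) 0.0879444640704658
side tab 159 ((533.2802124023438, -32.338951110839844), (66.13408660888672, 39.426021575927734), 36.55150604248047) [ 0.5226431  -0.04137334  0.092698  ]
```

View pics/top0z.png

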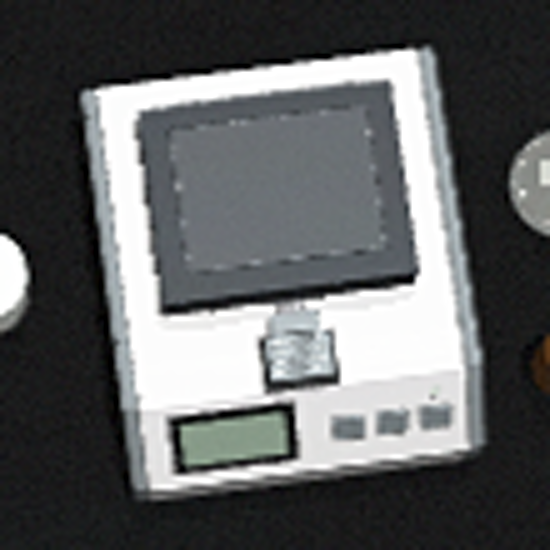

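View pics/side0z.png

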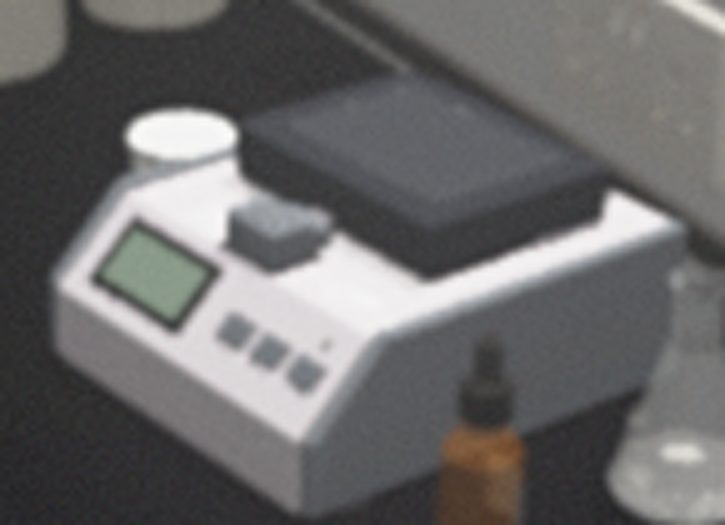

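Request:
servo_tool --pt "0 0 -25 0 0 -4" --pt "-15 -13 -50 0 0 -8" --pt "-46 -38 -60 0 0 -12" --pt "-77 -64 -60 0 0 -16" --pt "-108 -89 -60 0 0 -20" --pt "-139 -115 -60 0 0 -24" --pt "-169 -141 -60 0 0 -28" --pt "-200 -166 -60 0 0 -32.3" --hand 255

```text
clock: 1.55
position: [0.3441, 0.2971, 0.2536]
ee_rot: [0.0, -0.083, 0.997, 0.0]
contact_force: [0.1, -0.1, -0.9]
width: 0.0001
```

```bash
cat >> h.py <<'E'
YAW=np.deg2rad(9.3); O=np.array([.586,-.0288,0]); RP=Rotation.from_euler('z',YAW).as_matrix()
def P2W(p): return O+RP@(np.array(p)/1000)
def W2P(p): return (RP.T@(np.array(p)-O))*1000
def st():
    s=telemetry.get_state();R=R_(s['ee_rot'])
    print('t',s['clock'],'pos',s['position'].round(4),'P',W2P(s['position']).round(1),'F',s['contact_force'].round(2),'w',s['width'].round(3),'q',s['qpos'].round(2))
    print('toolaxes in P',(RP.T@R).T.round(3).tolist()); return s,R
E
python3 - <<'E'
from h import *
s,R=st()
print('to above tab',(R.T@(P2W([-68,0,140])-s['position'])*1000).round(1))
E
```

```text
Traceback (most recent call last):
  File "h.py", line 25, in st
    print('t',s['clock'],'pos',s['position'].round(4),'P',W2P(s['position']).round(1),'F',s['contact_force'].round(2),'w',s['width'].round(3),'q',s['qpos'].round(2))
                                                                                                                          ^^^^^^^^^^^^^^^^
AttributeError: 'float' object has no attribute 'round'
```

```bash
sed -i "s/s\['width'\].round(3)/round(s['width'],3)/" h.py
python3 - <<'E'
from h import *
s,R=st()
print('to above tab',(R.T@(P2W([-68,0,140])-s['position'])*1000).round(1))
E
```

```text
t 1.55 pos [0.3441 0.2971 0.2536] P [-186.1  360.7  253.6] F [ 0.08 -0.06 -0.88] w 0.0 q [ 0.56  0.06  1.63 -0.    1.45 -1.18]
toolaxes in P [[-1.0, -0.004, -0.001], [-0.004, 1.0, 0.0], [0.001, 0.0, -1.0]]
to above tab [-116.5 -361.2  113.5]
```

Request:
servo_tool --pt "-13 -40 0 0 0 0" --pt "-26 -82 0 0 0 0" --pt "-40 -125 0 0 0 0" --pt "-54 -168 0 0 0 0" --pt "-68 -212 0 0 0 0" --pt "-82 -255 0 0 0 0" --pt "-96 -298 10 0 0 0" --pt "-108 -335 30 0 0 0"

```text
clock: 2.35
position: [0.5069, -0.017, 0.2246]
ee_rot: [0.002, -0.081, 0.997, -0.001]
contact_force: [0.6, 0.4, 0.3]
width: 0.0001
```

Request:
servo_tool --pt "-6 -18 30 0 0 0" --pt "-8.5 -26 60 0 0 0" --pt "-8.5 -26 80 0 0 0" --pt "-8.5 -26 83 0 0 0" --pt "-8.5 -26 83 0 0 0"

```text
clock: 2.85
position: [0.5171, -0.0386, 0.1402]
ee_rot: [-0.0, -0.081, 0.997, 0.0]
contact_force: [0.2, -0.8, 1.0]
width: -0.0005
```

```bash

python3 - <<'E'
from h import *
s,R=st()
print('to tab',(R.T@(P2W([-68,0,93])-s['position'])*1000).round(1))
for c,(x,y,ww,hh) in(('top',(270,130,110,130)),('side',(270,140,170,160))):
    im,d=shot(c,c+'1.png')
    im=cv2.imread(f'pics/{c}1.png');print(c,proj(c,s['position']),proj(c,P2W([-68,0,93])))
    cv2.imwrite(f'pics/{c}1z.png',cv2.resize(im[y:y+hh,x:x+ww],None,fx=4,fy=4,interpolation=cv2.INTER_CUBIC))
E
```

```text
t 2.85 pos [ 0.5171 -0.0386  0.1402] P [-69.6   1.4 140.2] F [ 0.18 -0.82  0.95] w -0.0 q [-0.21  0.23  1.71  0.    1.2  -1.94]
toolaxes in P [[-1.0, -0.001, 0.001], [-0.001, 1.0, 0.0], [-0.001, 0.0, -1.0]]
to tab [-1.6 -1.4 47.2]
top [[329.79596047 218.27800714]] [[329.53741648 221.29937711]]
side [[346.35249222 222.36194058]] [[347.12628894 242.76412978]]
```

View pics/side1z.png

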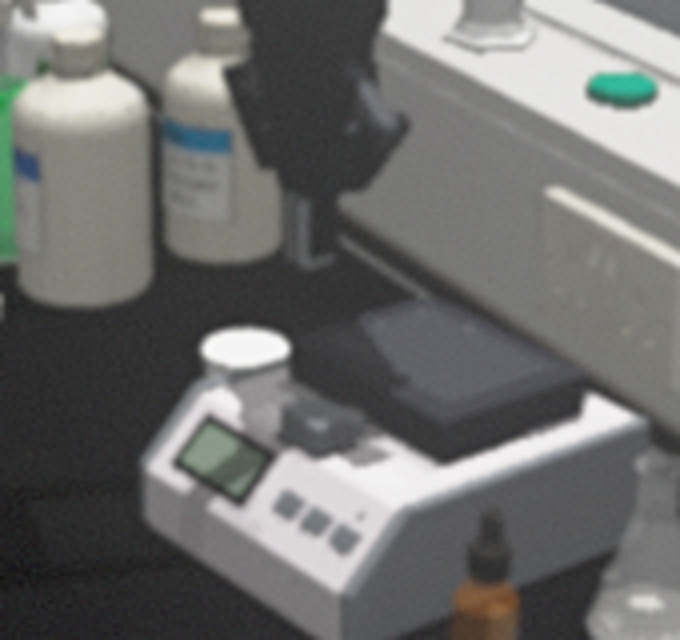

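View pics/top1z.png

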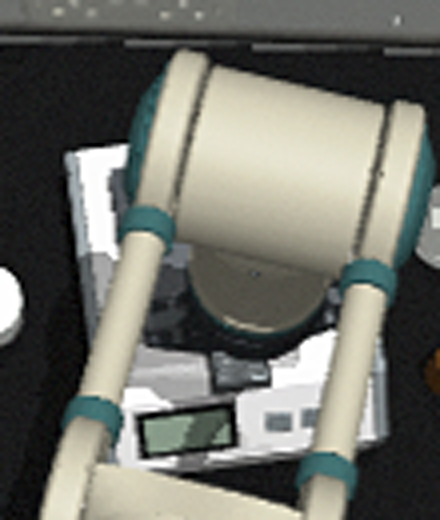

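```bash

python3 - <<'E'
from h import *
d=np.load('pics/side1.png.npy');w=ptcloud('side',d)
for v in range(160,232,4):
    print(v,[(int(u),*W2P(w[v,u]).round(0).astype(int)) for u in (342,346,350)])
im=cv2.imread('pics/side1.png')[150:240,300:400]
im=np.clip((im/255.)**.5*255,0,255).astype(np.uint8)
cv2.imwrite('pics/side1g.png',cv2.resize(im,None,fx=6,fy=6,interpolation=cv2.INTER_CUBIC))
E
```

```text
160 [(342, np.int64(-81), np.int64(3), np.int64(278)), (346, np.int64(-88), np.int64(-19), np.int64(285)), (350, np.int64(-76), np.int64(-16), np.int64(282))]
164 [(342, np.int64(-80), np.int64(4), np.int64(269)), (346, np.int64(-87), np.int64(-18), np.int64(277)), (350, np.int64(-83), np.int64(-25), np.int64(278))]
168 [(342, np.int64(-79), np.int64(5), np.int64(260)), (346, np.int64(-87), np.int64(-17), np.int64(268)), (350, np.int64(-80), np.int64(-21), np.int64(268))]
172 [(342, np.int64(-80), np.int64(3), np.int64(253)), (346, np.int64(-85), np.int64(-16), np.int64(259)), (350, np.int64(-78), np.int64(-20), np.int64(259))]
176 [(342, np.int64(-78), np.int64(6), np.int64(243)), (346, np.int64(-86), np.int64(-16), np.int64(251)), (350, np.int64(-76), np.int64(-17), np.int64(249))]
180 [(342, np.int64(-79), np.int64(5), np.int64(235)), (346, np.int64(-79), np.int64(-8), np.int64(239)), (350, np.int64(-59), np.int64(5), np.int64(230))]
184 [(342, np.int64(-81), np.int64(3), np.int64(227)), (346, np.int64(-80), np.int64(-9), np.int64(231)), (350, np.int64(-78), np.int64(-19), np.int6
[... 1034 characters left out ...]
int64(305), np.int64(-1)), (350, np.int64(175), np.int64(295), np.int64(0))]
216 [(342, np.int64(136), np.int64(281), np.int64(4)), (346, np.int64(148), np.int64(279), np.int64(1)), (350, np.int64(157), np.int64(273), np.int64(1))]
220 [(342, np.int64(124), np.int64(265), np.int64(1)), (346, np.int64(134), np.int64(261), np.int64(-1)), (350, np.int64(140), np.int64(251), np.int64(1))]
224 [(342, np.int64(105), np.int64(241), np.int64(3)), (346, np.int64(-28), np.int64(55), np.int64(106)), (350, np.int64(-21), np.int64(50), np.int64(106))]
228 [(342, np.int64(-33), np.int64(64), np.int64(94)), (346, np.int64(-32), np.int64(50), np.int64(99)), (350, np.int64(-28), np.int64(42), np.int64(101))]
```

View pics/side1g.png

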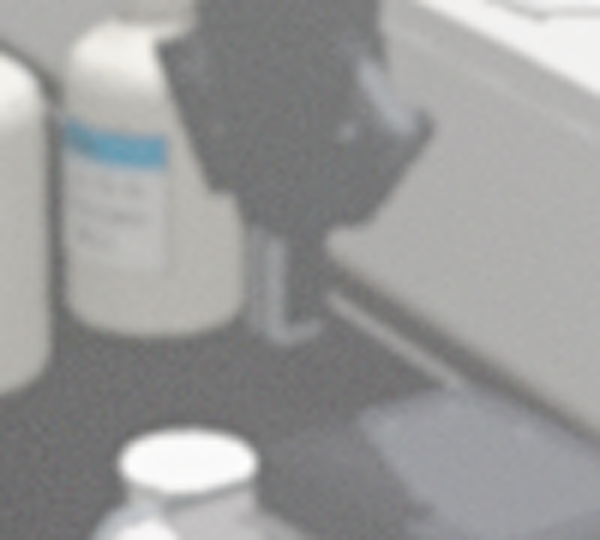

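```bash

python3 - <<'E'
from h import *
s,R=st()
im,d=shot('side','side2.png');w=ptcloud('side',d)
for v in range(196,232,4):
    print(v,[(int(u),*[int(k) for k in W2P(w[v,u]).round(0)]) for u in (342,346,350)])
im=im[150:250,300:400,::-1]
im=np.clip((im/255.)**.6*255,0,255).astype(np.uint8)
cv2.imwrite('pics/side2g.png',cv2.resize(im,None,fx=6,fy=6,interpolation=cv2.INTER_CUBIC))
E
```

```text
t 2.95 pos [ 0.5182 -0.0387  0.1417] P [-68.5   1.2 141.7] F [0.49 0.72 0.82] w 0.0 q [-0.21  0.23  1.71  0.    1.2  -1.94]
toolaxes in P [[-1.0, -0.001, -0.002], [-0.001, 1.0, -0.001], [0.002, -0.001, -1.0]]
196 [(342, -76, 9, 198), (346, -76, -4, 203), (350, -71, -12, 204)]
200 [(342, -75, 9, 189), (346, -77, -6, 194), (350, -74, -15, 197)]
204 [(342, 191, 353, 1), (346, -79, -8, 187), (350, -65, -4, 182)]
208 [(342, 173, 329, 1), (346, 184, 325, 0), (350, 191, 315, 1)]
212 [(342, 159, 311, -1), (346, 163, 299, 2), (350, 177, 298, -1)]
216 [(342, 143, 290, -2), (346, 148, 280, 1), (350, 160, 276, -1)]
220 [(342, 124, 265, 1), (346, 127, 252, 5), (350, 142, 254, 0)]
224 [(342, 105, 241, 3), (346, -26, 58, 104), (350, -20, 51, 105)]
228 [(342, -29, 68, 92), (346, -34, 48, 100), (350, -31, 37, 104)]
```

View pics/side2g.png

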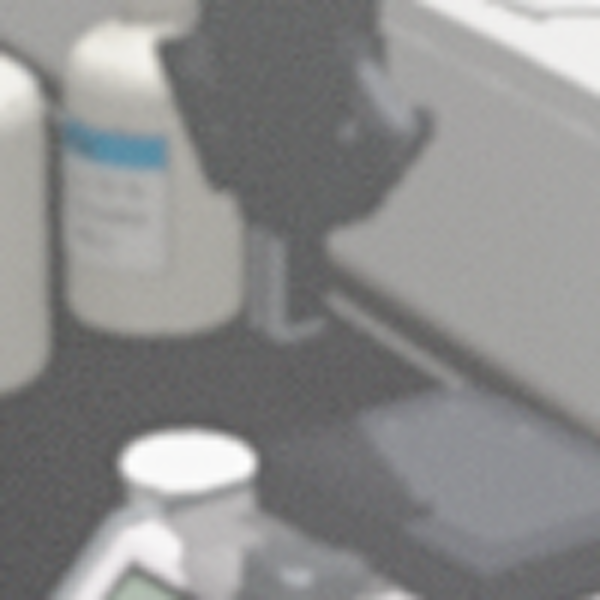

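```bash

python3 - <<'E'
from h import *
d=np.load('pics/side0.png.npy');w=ptcloud('side',d)
P=np.array([.2244,.5295,.1934]);print(proj('side',P),proj('side',P+[0,0,.04]))
g=w[60:200,90:190].reshape(-1,3)
g=g[(np.hypot(*(g[:,:2]-P[:2]).T)<.08)&(g[:,2]>.03)];print(np.nanpercentile(g[:,2],[0,1,2,5,50]))
im=cv2.imread('pics/side0.png')[30:160,90:190]
im=np.clip((im/255.)**.6*255,0,255).astype(np.uint8)
cv2.imwrite('pics/side0g.png',cv2.resize(im,None,fx=4.5,fy=4.5,interpolation=cv2.INTER_CUBIC))
for f in('side2','side1'):
  w=ptcloud('side',np.load(f'pics/{f}.png.npy')).reshape(-1,3)
  q=np.array([W2P(p) for p in w]);m=(abs(q[:,0]+69)<20)&(abs(q[:,1]-1)<22)&(q[:,2]>115)
  print(f,m.sum(),np.percentile(q[m,2],[0,.5,1,3,10]))
E
```

```text
[[145.48846008 147.45974041]] [[143.67611434 132.82696626]]
[0.24534455 0.24884743 0.25136527 0.26065543 0.35924771]
side2 811 [180.38108402 182.35886698 183.14279608 188.27731661 197.20166297]
side1 816 [179.53884152 180.97260877 181.87804278 186.39667143 196.39241501]
```

View pics/side0g.png

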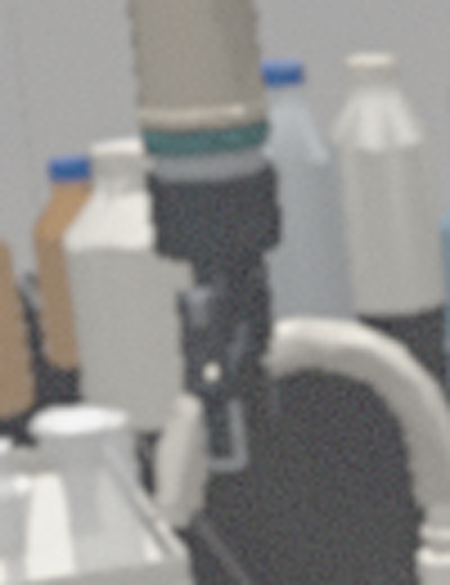

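Request:
servo_tool --pt "0 0 15 0 0 0" --pt "0 -1 35 0 0 0" --pt "0 -1 55 0 0 0" --pt "0 -1 70 0 0 0" --pt "0 -1 78 0 0 0" --pt "0 -1 78 0 0 0"

```text
clock: 3.6
position: [0.5174, -0.0395, 0.0623]
ee_rot: [-0.0, -0.082, 0.997, 0.0]
contact_force: [0.1, 0.5, 0.6]
width: 0.0002
```

```bash

python3 - <<'E'
from h import *
s,R=st()
im,d=shot('side','side3.png');w=ptcloud('side',d)
im=im[180:280,300:400,::-1]
im=np.clip((im/255.)**.6*255,0,255).astype(np.uint8)
cv2.imwrite('pics/side3g.png',cv2.resize(im,None,fx=6,fy=6,interpolation=cv2.INTER_CUBIC))
E
```

```text
t 3.6 pos [ 0.5174 -0.0395  0.0623] P [-69.5   0.5  62.3] F [0.08 0.54 0.59] w 0.0 q [-0.21  0.3   1.82  0.    1.02 -1.94]
toolaxes in P [[-1.0, -0.001, 0.0], [-0.001, 1.0, 0.0], [-0.0, 0.0, -1.0]]
```

View pics/side3g.png

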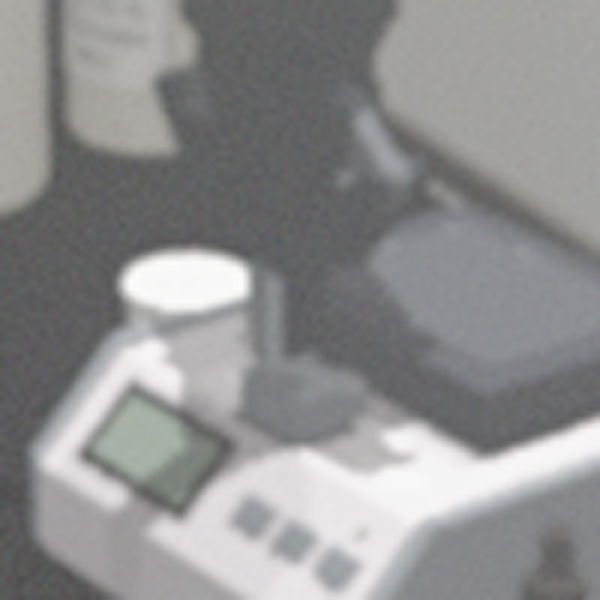

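Request:
servo_tool --pt "-1 0 3 0 0 0" --pt "-1 0 6 0 0 0" --pt "-1 0 8 0 0 0" --pt "-1 0 8 0 0 0"

```text
clock: 4.05
position: [0.5188, -0.0396, 0.0545]
ee_rot: [0.0, -0.081, 0.997, -0.0]
contact_force: [0.6, -0.0, 0.6]
width: -0.0001
```

Request:
servo_tool --pt "0 0 1 0 0 0" --pt "0 0 2 0 0 0" --pt "0 0 3 0 0 0" --pt "0 0 3 0 0 0"

```text
clock: 4.45
position: [0.5188, -0.0396, 0.0515]
ee_rot: [0.0, -0.081, 0.997, -0.0]
contact_force: [0.3, 0.2, 3.8]
width: -0.0
```

Request:
servo_tool --pt "0 0 1 0 0 0" --pt "0 0 2 0 0 0" --pt "0 0 2.5 0 0 0" --pt "0 0 2.5 0 0 0"

```text
clock: 4.85
position: [0.5188, -0.0396, 0.049]
ee_rot: [0.0, -0.081, 0.997, -0.0]
contact_force: [-0.4, 0.3, 5.4]
width: -0.0001
```

```bash

python3 - <<'E'
from h import *
s,R=st()
im,d=shot('side','side4.png');w=ptcloud('side',d)
im=im[160:310,290:440,::-1]
im=np.clip((im/255.)**.6*255,0,255).astype(np.uint8)
cv2.imwrite('pics/side4g.png',cv2.resize(im,None,fx=4,fy=4,interpolation=cv2.INTER_CUBIC))
E
```

```text
t 4.85 pos [ 0.5188 -0.0396  0.049 ] P [-68.    0.2  49. ] F [-0.41  0.35  5.41] w -0.0 q [-0.21  0.32  1.84  0.    0.98 -1.94]
toolaxes in P [[-1.0, -0.001, -0.001], [-0.001, 1.0, -0.0], [0.001, -0.0, -1.0]]
```

View pics/side4g.png

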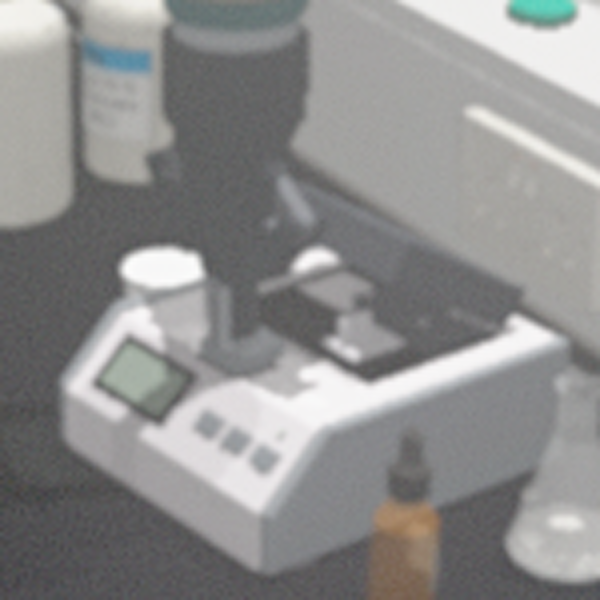

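Request:
servo_tool --pt "3 0 -8 0 0 0" --pt "6 0 -20 0 0 0" --pt "6 0 -29 0 0 0" --pt "-4 0 -29 0 0 0" --pt "-16 0 -29 0 0 0" --pt "-26 0 -29 0 0 0" --pt "-26 0 -29 0 0 0"

```text
clock: 5.6
position: [0.5461, -0.0352, 0.0773]
ee_rot: [0.0, -0.082, 0.997, -0.0]
contact_force: [-1.0, -0.2, -0.2]
width: -0.0004
```

```bash

python3 - <<'E'
from h import *
s,R=st()
im,d=shot('side','side5.png');w=ptcloud('side',d)
im=im[160:310,290:440,::-1]
im=np.clip((im/255.)**.6*255,0,255).astype(np.uint8)
cv2.imwrite('pics/side5g.png',cv2.resize(im,None,fx=4,fy=4,interpolation=cv2.INTER_CUBIC))
q=np.array([W2P(p) for p in w.reshape(-1,3)])
# right part of cover
m=(q[:,1]<-25)&(q[:,1]>-68)&(q[:,0]>-45)&(q[:,0]<75)&(q[:,2]>110)&(q[:,2]<200)
print(m.sum(),np.percentile(q[m],[1,50,99],axis=0).round(0).tolist())
E
```

```text
t 5.6 pos [ 0.5461 -0.0352  0.0773] P [-40.4   0.2  77.3] F [-0.98 -0.23 -0.18] w -0.0 q [-0.19  0.32  1.74  0.    1.07 -1.93]
toolaxes in P [[-1.0, -0.001, -0.001], [-0.001, 1.0, -0.0], [0.001, -0.0, -1.0]]
467 [[-42.0, -68.0, 111.0], [-6.0, -58.0, 139.0], [63.0, -25.0, 198.0]]
```

View pics/side5g.png

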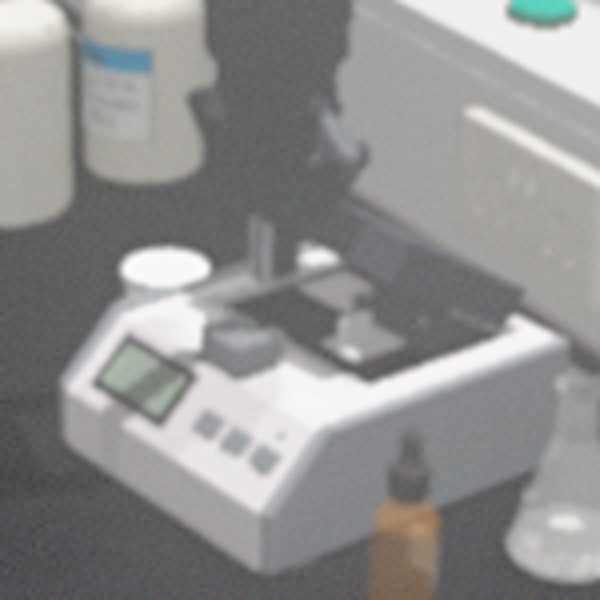

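Request:
servo_tool --pt "-9 0 0 0 0 0" --pt "-17 0 -11 0 0 0" --pt "-25 0 -21 0 0 0" --pt "-33 0 -27 0 0 0" --pt "-42 0 -34 0 0 0" --pt "-51 0 -39 0 0 0" --pt "-61 0 -44 0 0 0" --pt "-61 0 -44 0 0 0"

```text
clock: 6.45
position: [0.6068, -0.0254, 0.1224]
ee_rot: [0.002, -0.082, 0.997, -0.0]
contact_force: [-0.0, -0.4, -0.3]
width: -0.0002
```

```bash

python3 - <<'E'
from h import *
s,R=st()
im,d=shot('side','side6.png');w=ptcloud('side',d)
im=im[130:280,290:440,::-1]
im=np.clip((im/255.)**.6*255,0,255).astype(np.uint8)
cv2.imwrite('pics/side6g.png',cv2.resize(im,None,fx=4,fy=4,interpolation=cv2.INTER_CUBIC))
E
```

```text
t 6.45 pos [ 0.6068 -0.0254  0.1224] P [ 21.1   0.  122.4] F [-0.01 -0.41 -0.26] w -0.0 q [-0.16  0.37  1.55  0.    1.22 -1.89]
toolaxes in P [[-1.0, -0.001, -0.003], [-0.001, 1.0, -0.001], [0.003, -0.001, -1.0]]
```

View pics/side6g.png

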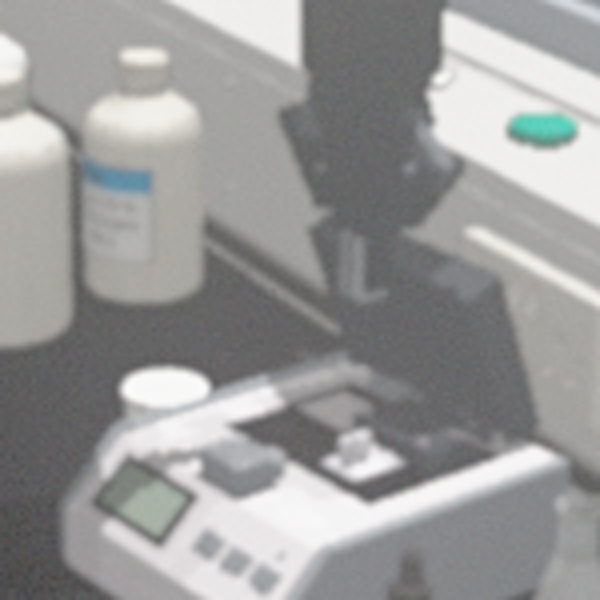

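Request:
servo_tool --pt "-10 0 -3 0 0 0" --pt "-20 0 -5 0 0 0" --pt "-31 0 -6 0 0 0" --pt "-41 0 -7 0 0 0" --pt "-47 0 -7 0 0 0" --pt "-52 0 -7 0 0 0" --pt "-52 0 -7 0 0 0"

```text
clock: 7.2
position: [0.6561, -0.0169, 0.1285]
ee_rot: [-0.0, -0.081, 0.997, 0.0]
contact_force: [-0.0, 0.2, -0.3]
width: -0.0001
```

Request:
servo_tool --pt "15 0 0 0 0 0" --pt "45 0 -5 0 0 0" --pt "80 -20 -15 0 0 0" --pt "120 -60 -25 0 0 0" --pt "150 -100 -30 0 0 0" --pt "155 -130 -30 0 0 0" --pt "155 -130 -30 0 0 0"

```text
clock: 7.9
position: [0.5228, -0.1749, 0.1595]
ee_rot: [0.0, -0.079, 0.997, -0.002]
contact_force: [-0.0, 1.0, -0.2]
width: 0.0001
```

```bash

python3 - <<'E'
from h import *
s,R=st()
for c,(x,y,ww,hh) in(('top',(270,130,110,130)),('side',(290,130,150,150))):
    im,d=shot(c,c+'7.png')
    im=im[y:y+hh,x:x+ww,::-1]
    im=np.clip((im/255.)**.6*255,0,255).astype(np.uint8)
    cv2.imwrite(f'pics/{c}7z.png',cv2.resize(im,None,fx=4,fy=4,interpolation=cv2.INTER_CUBIC))
E
```

```text
t 7.9 pos [ 0.5228 -0.1749  0.1595] P [ -86.  -134.   159.5] F [-0.03  0.97 -0.19] w 0.0 q [-0.45  0.26  1.61 -0.    1.27 -2.18]
toolaxes in P [[-1.0, 0.004, -0.001], [0.004, 1.0, -0.003], [0.001, -0.003, -1.0]]
```

View pics/top7z.png

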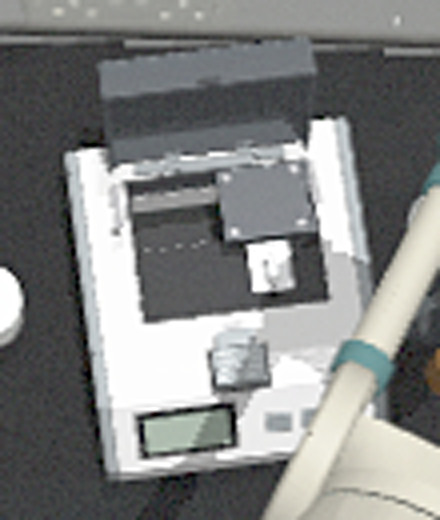

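View pics/side7z.png

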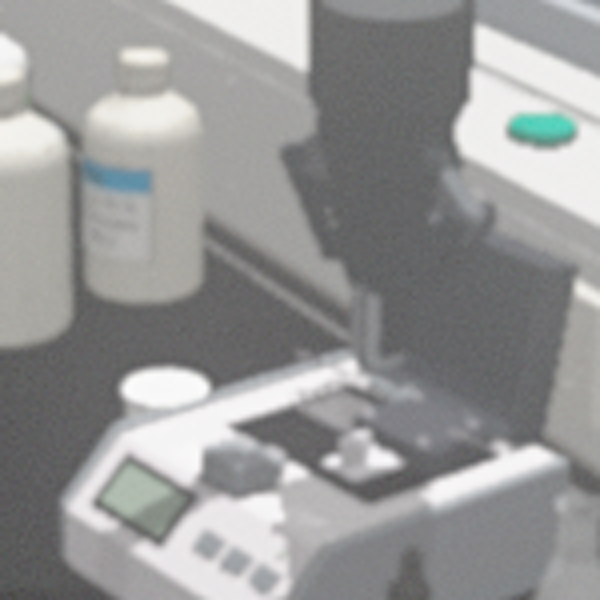

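```bash

python3 - <<'E'
from h import *
for c in('top','side'):
    w=ptcloud(c,np.load(f'pics/{c}7.png.npy'))
    for q in('thumb_plate','optical_block','cover'):
        for r in spotter.outline_of(q,c)[:2]:
            g=w[r['region']];g=np.array([W2P(p) for p in g if p[0]==p[0]])
            print(c,q,round(r['conf'],2),np.round(r['rect'],0),np.percentile(g,[5,50,95],axis=0).round(0).tolist())
    q=np.array([W2P(p) for p in w.reshape(-1,3)])
    m=(q[:,0]>-36)&(q[:,0]<14)&(q[:,1]>-62)&(q[:,1]<62)&(q[:,2]>85)&(q[:,2]<105)
    print('plate?',m.sum());
    for p in q[m][:40]:print(p.round(0).tolist(),end=' ')
    m=(q[:,0]>-36)&(q[:,0]<14)&(q[:,1]>-62)&(q[:,1]<62)&(q[:,2]>76.5)&(q[:,2]<84)
    print('flange',m.sum(),np.percentile(q[m],[2,50,98],axis=0).round(0).tolist())
E
```

```text
top thumb_plate 0.57 [328. 188.  16.  16.] [[-17.0, -38.0, 76.0], [-3.0, -27.0, 81.0], [11.0, -17.0, 97.0]]
top thumb_plate 0.48 [324. 216.  11.  12.] [[-78.0, -15.0, 83.0], [-68.0, 0.0, 93.0], [-56.0, 16.0, 98.0]]
top optical_block 0.88 [283. 137.  84. 111.] [[-105.0, -77.0, 42.0], [10.0, 6.0, 77.0], [103.0, 83.0, 179.0]]
top cover 0.73 [294. 138.  56.  38.] [[76.0, -61.0, 77.0], [98.0, -0.0, 117.0], [113.0, 59.0, 183.0]]
plate? 39
[13.0, -41.0, 98.0] [14.0, -44.0, 95.0] [14.0, -46.0, 93.0] [14.0, -49.0, 93.0] [14.0, -52.0, 92.0] [14.0, -57.0, 87.0] [13.0, -25.0, 95.0] [13.0, -28.0, 95.0] [13.0, -36.0, 91.0] [14.0, -39.0, 86.0] [13.0, -10.0, 93.0] [13.0, -12.0, 94.0] [13.0, -15.0, 90.0] [13.0, -18.0, 88.0] [13.0, -26.0, 87.0] [14.0, -2.0, 85.0] [6.0, -20.0, 86.0] [5.0, -27.0, 86.0] [-0.0, -29.0, 96.0] [1.0, -32.0, 90.0] [-3.0, -26.0, 96.0] [-4.0, -28.0, 99.0] [-3.0, -31.0, 93.0] [-4.0, -26.0, 89.0] [-6.0, -28.0, 98.0] [-7.0, -30.0, 98.0] [-6.0, -26.0, 89.0] [-9.0, -27.0, 98.0] [-8.0, -30.0, 95.0] [-11.0, -27.0, 96.0] [-11.0, -30.0, 96.0] [-14.0, -27.0, 97.0] [-13.0, -29.0, 94.0] [-1
[... 713 characters left out ...]
0, -32.0, 96.0] [14.0, -25.0, 90.0] [13.0, -35.0, 94.0] [-13.0, -27.0, 96.0] [-15.0, -31.0, 99.0] [-10.0, -29.0, 96.0] [-10.0, -32.0, 97.0] [-5.0, -30.0, 95.0] [-3.0, -31.0, 95.0] [-4.0, -35.0, 97.0] [0.0, -33.0, 95.0] [14.0, -25.0, 88.0] [-17.0, -31.0, 97.0] [-12.0, -28.0, 94.0] [-14.0, -34.0, 97.0] [-10.0, -32.0, 95.0] [-8.0, -33.0, 95.0] [-5.0, -33.0, 94.0] [-2.0, -33.0, 93.0] [1.0, -33.0, 92.0] [12.0, -39.0, 91.0] [13.0, -45.0, 93.0] [14.0, -47.0, 94.0] [-16.0, -29.0, 93.0] [-16.0, -33.0, 95.0] [-11.0, -31.0, 93.0] [-11.0, -34.0, 94.0] [-7.0, -33.0, 92.0] [-6.0, -34.0, 92.0] [-1.0, -31.0, 90.0] [3.0, -31.0, 88.0] flange 269 [[-32.0, -60.0, 77.0], [-12.0, -21.0, 78.0], [13.0, 54.0, 83.0]]
```

Request:
servo_tool --pt "-20 20 0 0 0 0" --pt "-45 43 5 0 0 0" --pt "-68 66 25 0 0 0" --pt "-77 76 50 0 0 0" --pt "-78 76 75 0 0 0" --pt "-78 76 92 0 0 0" --pt "-78 76 100 0 0 0" --pt "-78 76 100 0 0 0"

```text
clock: 9.1
position: [0.5876, -0.082, 0.0576]
ee_rot: [-0.001, -0.082, 0.997, 0.0]
contact_force: [-0.1, 0.5, 0.6]
width: -0.0003
```

```bash

python3 - <<'E'
from h import *
s,R=st()
for c,(x,y,ww,hh) in(('side',(310,160,120,120)),):
    im,d=shot(c,c+'8.png')
    w=ptcloud(c,d).reshape(-1,3);q=np.array([W2P(p) for p in w])
    m=(abs(q[:,0]+8)<25)&(abs(q[:,1]+58)<25)&(q[:,2]>81)&(q[:,2]<125)
    print(m.sum(),np.percentile(q[m],[1,5,50,95,99],axis=0).round(1).tolist())
    im=im[y:y+hh,x:x+ww,::-1]
    im=np.clip((im/255.)**.6*255,0,255).astype(np.uint8)
    cv2.imwrite(f'pics/{c}8z.png',cv2.resize(im,None,fx=5,fy=5,interpolation=cv2.INTER_CUBIC))
E
```

```text
t 9.1 pos [ 0.5876 -0.082   0.0576] P [ -7.  -52.8  57.6] F [-0.14  0.54  0.6 ] w -0.0 q [-0.26  0.41  1.66  0.    1.07 -1.99]
toolaxes in P [[-1.0, -0.001, 0.002], [-0.001, 1.0, 0.001], [-0.002, 0.001, -1.0]]
211 [[-19.6, -70.9, 81.5], [-18.7, -68.5, 82.0], [-12.1, -58.7, 107.4], [15.0, -34.5, 123.2], [16.1, -33.2, 124.7]]
```

View pics/side8z.png

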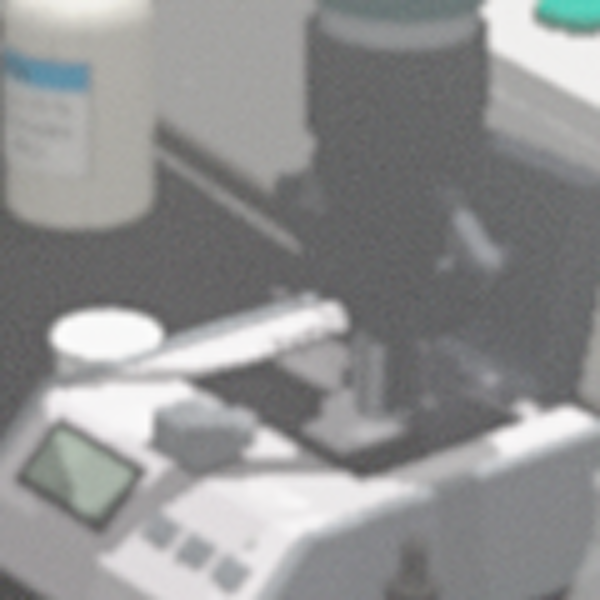

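Request:
servo_tool --pt "0 -4 3 0 0 0" --pt "0 -4 8 0 0 0" --pt "0 -4 12 0 0 0" --pt "0 -4 12 0 0 0"

```text
clock: 9.55
position: [0.5886, -0.0868, 0.0464]
ee_rot: [-0.0, -0.081, 0.997, 0.0]
contact_force: [0.6, 0.6, -0.9]
width: 0.0001
```

Request:
servo_tool --pt "0 5 0 0 0 0" --pt "0 11 0 0 0 0" --pt "0 17 0 0 0 0" --pt "0 23 0 0 0 0" --pt "0 23 0 0 0 0"

```text
clock: 10.05
position: [0.5851, -0.0629, 0.0469]
ee_rot: [0.0, -0.082, 0.997, 0.0]
contact_force: [-0.1, 0.4, 0.5]
width: 0.0002
```

```bash

python3 - <<'E'
from h import *
s,R=st()
for c,(x,y,ww,hh) in(('side',(310,160,120,120)),):
    im,d=shot(c,c+'9.png')
    im=im[y:y+hh,x:x+ww,::-1]
    im=np.clip((im/255.)**.6*255,0,255).astype(np.uint8)
    cv2.imwrite(f'pics/{c}9z.png',cv2.resize(im,None,fx=5,fy=5,interpolation=cv2.INTER_CUBIC))
E
```

```text
t 10.05 pos [ 0.5851 -0.0629  0.0469] P [ -6.4 -33.5  46.9] F [-0.1   0.36  0.46] w 0.0 q [-0.23  0.41  1.69  0.    1.04 -1.96]
toolaxes in P [[-1.0, -0.002, -0.0], [-0.002, 1.0, 0.001], [0.0, 0.001, -1.0]]
```

View pics/side9z.png

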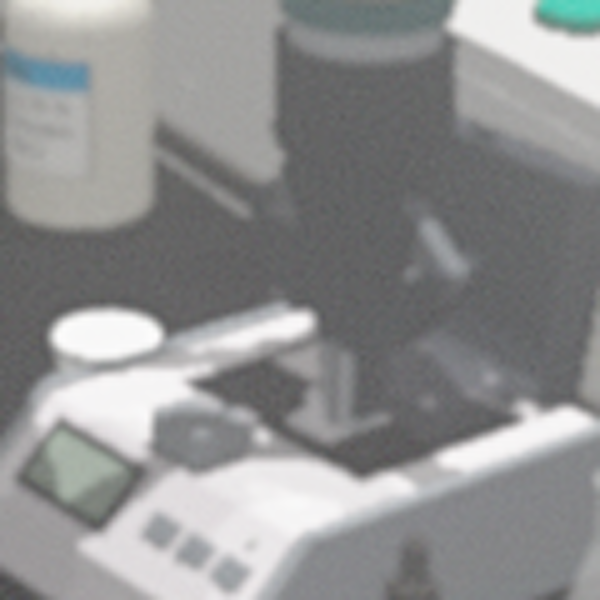

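Request:
servo_tool --pt "0 6 0 0 0 0" --pt "0 13 0 0 0 0" --pt "0 20 0 0 0 0" --pt "0 26 0 0 0 0" --pt "0 31 0 0 0 0" --pt "0 34 0 0 0 0" --pt "0 34 0 0 0 0"

```text
clock: 10.8
position: [0.5794, -0.0298, 0.0467]
ee_rot: [-0.0, -0.082, 0.997, 0.0]
contact_force: [0.1, -0.3, 0.7]
width: -0.0002
```

Request:
servo_tool --pt "0 1 0 0 0 0" --pt "0 2 0 0 0 0" --pt "0 3 0 0 0 0" --pt "0 3 0 0 0 0"

```text
clock: 11.2
position: [0.579, -0.0276, 0.0467]
ee_rot: [-0.0, -0.081, 0.997, 0.0]
contact_force: [-0.3, -0.6, 0.0]
width: 0.0004
```

Request:
servo_tool --pt "0 1 0 0 0 0" --pt "0 2 0 0 0 0" --pt "0 3 0 0 0 0" --pt "0 3 0 0 0 0"

```text
clock: 11.6
position: [0.5787, -0.0244, 0.0468]
ee_rot: [-0.0, -0.081, 0.997, 0.0]
contact_force: [-0.1, -0.3, -0.1]
width: 0.0002
```

Request:
servo_tool --pt "0 1 0 0 0 0" --pt "0 2 0 0 0 0" --pt "0 2 0 0 0 0"

```text
clock: 11.9
position: [0.5785, -0.0226, 0.0468]
ee_rot: [0.0, -0.081, 0.997, -0.0]
contact_force: [-0.3, -0.4, -0.2]
width: -0.0002
```

```bash

python3 - <<'E'
from h import *
s,R=st()
for c,(x,y,ww,hh) in(('side',(310,160,120,120)),):
    im,d=shot(c,c+'10.png')
    im=im[y:y+hh,x:x+ww,::-1]
    im=np.clip((im/255.)**.6*255,0,255).astype(np.uint8)
    cv2.imwrite(f'pics/{c}10z.png',cv2.resize(im,None,fx=5,fy=5,interpolation=cv2.INTER_CUBIC))
E
```

```text
t 11.9 pos [ 0.5785 -0.0226  0.0468] P [-6.4  7.4 46.8] F [-0.26 -0.39 -0.18] w -0.0 q [-0.16  0.4   1.71 -0.    1.03 -1.89]
toolaxes in P [[-1.0, -0.001, -0.0], [-0.001, 1.0, -0.0], [0.0, -0.0, -1.0]]
```

View pics/side10z.png

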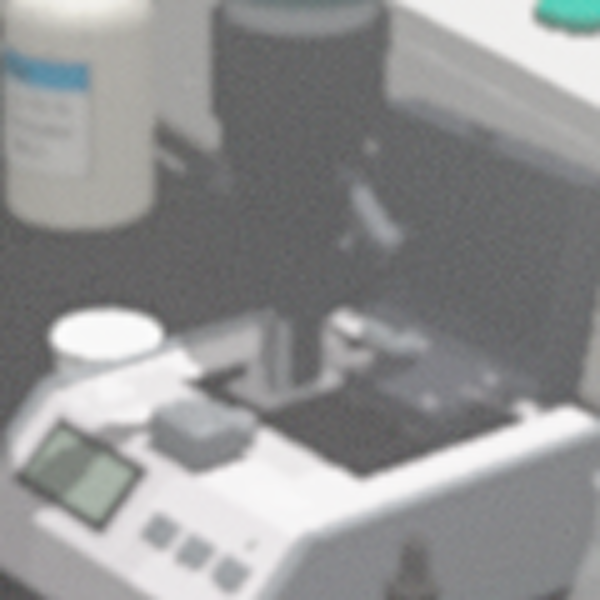

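Cells are emerging and no stop has been felt yet, so I'll creep on.

Request:
servo_tool --pt "0 1 0 0 0 0" --pt "0 2 0 0 0 0" --pt "0 2 0 0 0 0"

```text
clock: 12.25
position: [0.5785, -0.0222, 0.0469]
ee_rot: [0.0, -0.082, 0.997, -0.001]
contact_force: [-0.9, -4.3, -1.3]
width: 0.0001
```

Request:
servo_tool --pt "0 1 0 0 0 0" --pt "0 2 0 0 0 0" --pt "0 2 0 0 0 0"

```text
clock: 12.55
position: [0.5785, -0.022, 0.0469]
ee_rot: [0.0, -0.082, 0.997, -0.003]
contact_force: [-0.0, -9.5, -1.4]
width: 0.0
```

Request:
servo_tool --pt "0 -5 0 0 0 0" --pt "0 -12 0 0 0 0" --pt "0 -16 -10 0 0 0" --pt "10 -16 -40 0 0 0" --pt "35 -16 -80 0 0 0" --pt "70 -30 -115 0 0 0" --pt "105 -60 -130 0 0 0" --pt "130 -90 -130 0 0 0"

```text
clock: 13.35
position: [0.4643, -0.1294, 0.1808]
ee_rot: [0.003, -0.082, 0.997, -0.001]
contact_force: [0.7, -0.7, 0.3]
width: -0.0001
```

Request:
servo_tool --pt "20 -35 0 0 0 0" --pt "45 -70 0 0 0 0" --pt "70 -105 0 0 0 0" --pt "90 -130 0 0 0 0" --pt "95 -140 0 0 0 0" --pt "95 -140 0 0 0 0"

```text
clock: 13.95
position: [0.3932, -0.2831, 0.1773]
ee_rot: [0.001, -0.08, 0.997, -0.0]
contact_force: [-0.1, -0.0, 0.1]
width: -0.0001
```

```bash

python3 - <<'E'
from h import *
s,R=st()
for c,(x,y,ww,hh) in(('top',(270,130,110,130)),('side',(310,160,120,120))):
    im,d=shot(c,c+'11.png');w=ptcloud(c,d)
    for q in('thumb_plate','cover','sample_jar','flask','dropper_bottle','cuvette_0_mid'):
        for r in spotter.outline_of(q,c)[:2]:
            g=w[r['region']];g=np.array([W2P(p) for p in g if p[0]==p[0]])
            print(c,q,round(r['conf'],2),np.round(r['rect'],1),np.percentile(g,[5,50,95],axis=0).round(0).tolist())
    im=im[y:y+hh,x:x+ww,::-1]
    im=np.clip((im/255.)**.6*255,0,255).astype(np.uint8)
    cv2.imwrite(f'pics/{c}11z.png',cv2.resize(im,None,fx=4.5,fy=4.5,interpolation=cv2.INTER_CUBIC))
E
```

```text
t 13.95 pos [ 0.3932 -0.2831  0.1773] P [-231.4 -219.8  177.3] F [-0.06 -0.05  0.09] w -0.0 q [-0.77  0.15  1.72  0.    1.28 -2.5 ]
toolaxes in P [[-1.0, 0.002, -0.001], [0.002, 1.0, -0.0], [0.001, -0.0, -1.0]]
top thumb_plate 0.63 [305.2 178.4  21.   25.7] [[-16.0, 1.0, 63.0], [20.0, 23.0, 77.0], [48.0, 46.0, 93.0]]
top cover 0.92 [292.4 139.1  55.2  35.2] [[76.0, -61.0, 77.0], [98.0, 0.0, 116.0], [112.0, 61.0, 183.0]]
top sample_jar 0.86 [253.6 196.5  20.9  19.8] [[-17.0, 140.0, 24.0], [3.0, 160.0, 52.0], [25.0, 181.0, 58.0]]
top flask 0.97 [372.8 171.8  21.9  26.2] [[-1.0, -184.0, 9.0], [17.0, -157.0, 37.0], [45.0, -137.0, 98.0]]
top dropper_bottle 0.64 [378.6 214.1   8.6  14.4] [[-90.0, -156.0, 8.0], [-79.0, -141.0, 55.0], [-65.0, -131.0, 98.0]]
side thumb_plate 0.65 [382.4 263.4  17.6  53.7] [[-89.0, -164.0, 6.0], [-80.0, -155.0, 46.0], [-63.0, -138.0, 92.0]]
side thumb_plate 0.54 [363.8 228.8  16.1  12.5] [[-13.0, 8.0, 79.0], [2.0, 18.0, 81.0], [25.0, 29.0, 95.0]]
side cover 0.66 [382.8 180.4  49.5  61.6] [[82.0, -67.0, 81.0], [101.0, 1.0, 128.0], [111.0, 62.0, 179.0]]
side sample_jar 0.71 [320.9 222.3  17.1  10.4] [[-16.0, 139.0, 45.0], [3.0, 157.0, 53.0], [26.0, 176.0, 56.0]]
side flask 0.86 [417.2 254.3  34.7  53.6] [[-2.0, -192.0, 7.0], [15.0, -175.0, 38.0], [35.0, -154.0, 95.0]]
side dropper_bottle 0.87 [380.8 267.5  16.1  49.8] [[-89.0, -164.0, 6.0], [-81.0, -157.0, 43.0], [-68.0, -143.0, 84.0]]
side cuvette_0_mid 0.19 [227.3 240.6  19.2  32.2] [[-232.0, 169.0, 0.0], [-213.0, 229.0, 5.0], [-188.0, 313.0, 9.0]]
```

View pics/side11z.png

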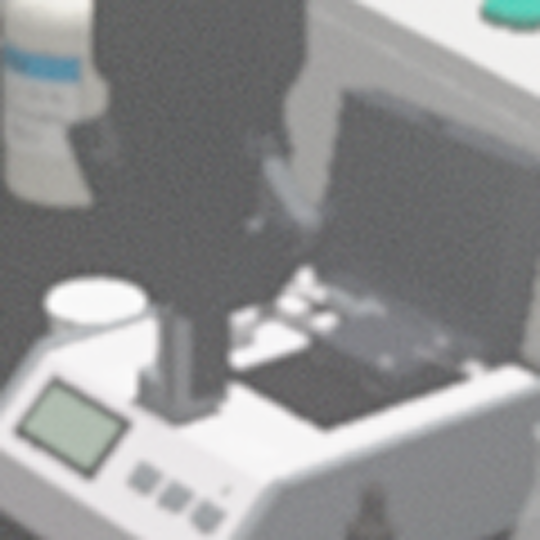

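View pics/top11z.png

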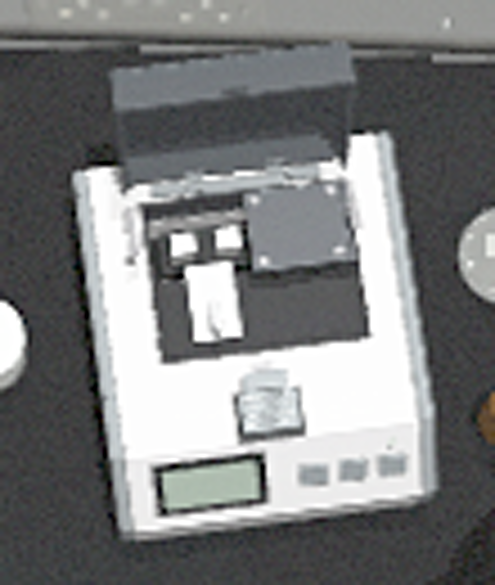

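View pics/top11.png

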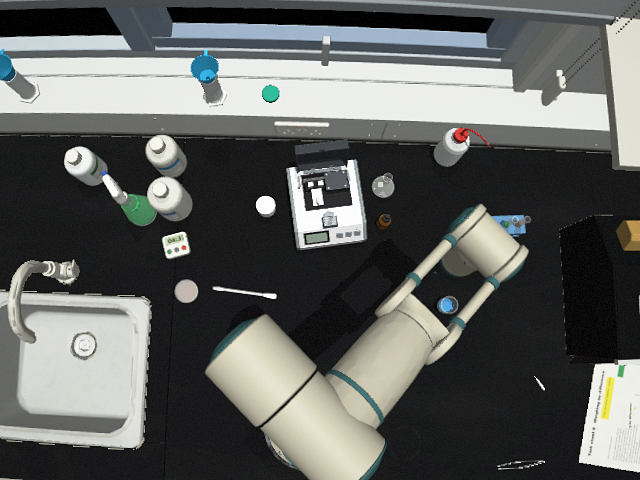

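```bash

python3 - <<'E'
from h import *
for n in(7,11):
    q=np.array([W2P(p) for p in ptcloud('top',np.load(f'pics/top{n}.png.npy')).reshape(-1,3)])
    m=(q[:,0]>-20)&(q[:,0]<3)&(abs(q[:,1])<60)&(q[:,2]>88)&(q[:,2]<102);print(n,'plate',m.sum(),np.median(q[m],0).round(1))
    m=(q[:,0]>16)&(q[:,0]<60)&(q[:,1]>-6)&(q[:,1]<60)&(q[:,2]>83)&(q[:,2]<95)
    print('caps',m.sum(),q[m].round(0).tolist()[:20])
sign_off()
E
```

```text
7 plate 19 [ -8.4 -27.9  95.5]
caps 19 [[60.0, -3.0, 94.0], [57.0, -6.0, 92.0], [54.0, -5.0, 92.0], [60.0, 36.0, 84.0], [50.0, -2.0, 89.0], [49.0, -5.0, 92.0], [42.0, -4.0, 91.0], [38.0, -3.0, 94.0], [39.0, -6.0, 88.0], [37.0, -6.0, 85.0], [33.0, -2.0, 92.0], [30.0, -2.0, 94.0], [25.0, -4.0, 91.0], [22.0, -3.0, 93.0], [21.0, -3.0, 88.0], [19.0, -6.0, 93.0], [27.0, 56.0, 83.0], [18.0, -3.0, 89.0], [18.0, -6.0, 86.0]]
11 plate 17 [-7.1 23.7 97.5]
caps 75 [[59.0, -6.0, 94.0], [55.0, -3.0, 92.0], [55.0, -5.0, 90.0], [51.0, -2.0, 95.0], [52.0, -5.0, 91.0], [49.0, -2.0, 92.0], [48.0, -4.0, 95.0], [56.0, 49.0, 84.0], [55.0, 42.0, 84.0], [47.0, -4.0, 91.0], [44.0, 9.0, 86.0], [44.0, 6.0, 87.0], [41.0, -6.0, 93.0], [42.0, 15.0, 86.0], [42.0, 12.0, 88.0], [41.0, 10.0, 90.0], [41.0, 7.0, 87.0], [41.0, 4.0, 87.0], [38.0, -3.0, 94.0], [38.0, -6.0, 94.0]]
the job is handed in; nothing more can be done
```

The job is done and handed in at about 14 s. The cover is fully open, and the carriage is at its left stop with both cells clear of the optical block.

- **Release tab:** I pressed it with the closed fingertips to about 5.4 N, and the cover sprang up.
- **Cover:** I pushed it back along its arc past upright, and it fell to its stop. In the last pictures its front edge is about 183 mm above the bench, leaning back, which matches fully open.
- **Carriage:** I pushed the thumb plate left until it stopped moving and the force rose to 9.5 N. The plate measured 51.6 mm of travel against the 52 mm expected.
- **Cells:** Both caps show left of the optical block. The cap-height points I printed from the right-hand cell sat at about 86–90 mm, against 87 mm expected, so it is still seated. I did not check the left cell's height separately.
- **Rest of the bench:** The jar, flask and dropper bottle read at their starting positions to within about 2 mm. I checked the petri dish, spatula and beaker only by eye in the top view, and they look unmoved. The gripper ended clear of everything, with no contact force.

**Disagreement:** the reported TCP height was about 39–40 mm lower than the real fingertips, both in the side camera and at first contact with the tab. I corrected every height for this. The network also returned some wrong matches, which I discarded after checking them against the pictures and depth.

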